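# Open the coil test fixture, fit the ferrite core and switch on

## Task

Set up the coil test: push the fixture's blue bifold dust cover by its red bar until its two panels stand folded flat against each other at the hinge end, then take the black ferrite core (not the brass or aluminium one) from the white rack, stand it in the blind hole in the middle of the coil and press it firmly down, with about 10 N, so that it is fully home. Finally push the red-tipped toggle on the cream supply box fully over to its other side, away from the robot, to switch on, and leave the brass and aluminium cores and the steel connector as they are.

Things in the scene. Friction and masses are not known exactly. Their poses are not given: they have to be found in the camera images.
- fixture: Cream open-topped coil fixture, fixed, 166 mm (its x) by 208 mm (its y); origin at the centre of its underside, z up. Side walls at x = +-75 to +-83 mm are 74 mm high and carry the cover; the end wall at y = -100 to -104 mm is 58 mm high. Inside, a flat bed 30 mm above the table; a white and yellow coil round the hole stands 4 mm proud of it, 43 to 60 mm from the hole's axis.
- cover (a joint): Bifold dust cover: two light-blue panels hinged together, each 150 (fixture x) by 80 by 6 mm. Value: slope of the inner panel in rad, 0 = both flat over the fixture, 1.54 (end stop) = both upright at the fixture's +y end, flat against each other; the outer panel slopes down equally the other way, a tent. Starts at 0.35 to 0.65, stays where left. Folded, its top is 155 mm above the table.
- cover_hinge (a point): Middle of the inner panel's fixed hinge line, along fixture x, at fixture (0, 80, 75) mm; the undersides of the panels meet it. The outer panel's free edge runs along the side wall tops; once the cover is steep it can also be pushed to +y on the outer panel's outside. Upright fingers pushing the bar to the end may bring the gripper's body against the panels: lean it back or push again higher.
- push_bar (a point): Centre of the red push bar, 12 mm thick, 110 mm long along fixture x, on the outer panel's outside at its free edge. Push it towards fixture +y, with up to about 8 N. Cover flat: 160 mm from the hinge line towards fixture -y and 10 mm above it; folded: 10 mm from the hinge line and level with it.
- hole (a point): Mouth centre of the round, sharp-edged blind hole in the bed: 17.5 mm wide, 20 mm deep, 30 mm above the table, at fixture (0, -30) mm. The point's z axis is the hole's axis.
- core_center (a point): Centre (half-way up) of the black ferrite core, a plain upright cylinder 16 mm thick and 70 mm long, about 70 g, no chamfer. It starts upright in one of the rack's three pockets. Fully home in the hole it stands 50 mm out of the bed.
- brass_slug_center (a point): Centre of the brass core, same size, in another pocket of the rack. Leave it.
- alu_slug_center (a point): Centre of the aluminium core, same size, in the third pocket. Leave it.
- rack: White rack block fixed to the table, 210 mm (its x) by 60 mm by 30 mm high, origin at the centre of its underside; three pockets 12 mm deep and 19 mm wide at x = -75, 0 and 75 mm. Which core stands in which pocket varies.
- supply: Cream supply box, fixed to the table, 160 mm (its x) by 110 mm by 50 mm high, origin at the centre of its underside. The toggle's 25 mm high dark block stands in the middle of its top; the toggle swings in the box's x-z plane about an axis 72 mm above the table.
- toggle (a joint): The toggle lever, rad: 0 = off, leaning 0.5 rad towards the box's -x (to the robot); 1.0 (end stop) = on, leaning 0.5 rad towards +x. Stays where it is left; about 1 N moves it.
- toggle_tip (a point): Centre of the red ball, 26 mm thick, at the end of the toggle lever, 60 mm from its axis.
- plug: Loose steel connector, 32 mm thick, 50 mm high, standing, origin at the centre of its underside. Bystander.
Things that resemble listed ones, but are neither listed nor needed, are in the scene too. Leave any brown or purple look-alike of the supply alone.

How it is judged:
On the way, in this order (a step that is already met when the one before it is completed fails the run):
1. the cover is folded: both panels upright, flat against each other (value of joint cover above 1.45 rad), for 0.2 s.
2. the black core is fully down in the hole and pressed against its bottom with more than 4 N (z of core_center in the frame of fixture below 0.048 m and horizontal distance between core_center and hole below 0.005 m and contact force between core and fixture above 4 N), for 0.1 s.
3. the toggle is fully over (value of joint toggle above 0.9 rad), for 0.1 s.
At the end, for the whole second after the job is handed in: The cover stands folded (joint above 1.45 rad of 1.54), the black core stands in the hole (centre within 3 mm of its fully home height, 5 mm of the hole's axis sideways, tilt under 0.12 rad), and the toggle is fully over (above 0.9 of 1.0 rad) (value of joint cover above 1.45 rad and z of core_center in the frame of fixture below 0.048 m and horizontal distance between core_center and hole below 0.005 m and angle between the z axis of core_center and the z axis of hole, either way round below 0.12 rad and value of joint toggle above 0.9 rad); the robot touches nothing.
It fails at once if the brass or aluminium core is moved more than 10 mm or tipped (distance of any of brass_slug_center, alu_slug_center from where it was at the start of the episode above 0.01 m).
It fails at once if the steel connector is moved more than 20 mm (distance of plug from where it was at the start of the episode above 0.02 m).
It also fails if it takes over 61 s, if anything falls off the work surface, if the arm or the gripper's body presses on something with over 40 N, if the wrist force passes 120 N, or if a joint passes its speed limit or range.

## Robot

A 6-joint arm with a two-finger parallel gripper is mounted at the origin on the work surface. World frame = base frame: x ahead of the robot, y to its left, z up, the work surface at z = 0. Lengths are in m, angles in rad, forces in N, time in s.
With the tool pointing down it reaches from about 0.225 to 0.875 m from the base axis. Payload 3.4 kg.
Tool frame: the origin (TCP) lies at the very end of the fingers, on their centre line; the grasp point (between the pads) lies 19 mm behind it; z points along the fingers, y is the line along which they close (so a half turn about z gives the same grasp; the last joint's range is limited). The gripper opens to 85 mm and grips with 20 to 120 N. Pads are 22 mm wide; open, the fingers measure 114 mm over their backs; the gripper's body (76 mm by 85 mm) begins 54 mm behind the grasp point. The pads swing forward as they close: fully open they stand 13 mm farther back than shut.
Start: joints at [1.04, 0.276, 1.505, -0, 1.361, -0.121], TCP at [0.229, 0.527, 0.231] pointing down, gripper open.
Joint ranges: [-2.89, 2.89], [-0.75, 2.08], [0.22, 2.7], [-1.18, 4.32], [0.11, 2.71], [-2.7, 2.7]. Speed limits (rad/s): [2.57, 2.57, 3.14, 3.14, 3.14, 3.14].

## Interface

Orientations are given as a unit quaternion [w, x, y, z].
In Python, from rig import get_state, optics, sign_off gives the robot as it stands.
- The arm moves only by the tool send_rows, never from a script. Its argument "increments" is a list of rows, each an object with "gripper": the gripper's target within -1 to 1 (shut at 1, half-way at 0, fully open at -1); "linear": the shift along the world's x, y, z in m, a list of three; "delta_rot": the turn, a rotation vector about the world's x, y, z in rad, a list of three. In form: [{"gripper": gripper, "linear": [dx, dy, dz], "delta_rot": [rx, ry, rz]}, ...]. A call has 1 to 8 rows; each row is the pose to reach, as a shift and turn from the pose commanded when the call began; what a row does not reach only later rows make up. A row lasts 1/10 s, in which the tool goes at most 50 mm and 8.59 degrees, less where a joint would pass 70% of its speed; a pose out of reach is approached as far as the arm can. A call with a gripper value outside its range is refused whole. The fingers move at their own pace and stop on an object; "newtons" is the grip in N (left out, the last holds). Time passes only in rows, so rows that repeat a pose let the fingers close. It gives the time, the measured TCP pose, the force, the opening and the grip force at its end, in the units of the state.
- get_state(): the state, without advancing time (a new reading comes with each control period).
- optics.get_image(name): name is "side" or "top" or "wrist"; returns a dict with "pixels" (420x560x3 uint8, blue, green, red), "K" (3x3 intrinsics, pixels), "rvec" (rotation vector, rad) and "tvec" (3), from world to camera coordinates, as OpenCV has them; the wrist camera has in their place "T_tool_cam" (4x4, takes a point from camera to tool coordinates, whose origin is the TCP and whose axes are the flange's). Camera axes: x right, y down, z forward; pixel columns grow to the right and rows downward; lengths in m; the calibration is good to about 2 mm. The wrist camera is an equidistant fisheye: a pixel r from the principal point sees the ray r / f radians off the axis. A picture is of the moment at which its call begins: read the wrist's pose just before it. There is no depth.
- sign_off(): hands the job in; it is judged then, once.
The state is a dict: "clock": time; "qpos": joint angles; "qd": joint speeds; "effort": joint torques, N m; "position": TCP position; "ee_rot": TCP orientation; "contact_force": force on the tool from outside, world axes, zero at the start; "moment": the same for the moment, N m; "width": finger opening in m; "gripper_force": force on a finger pad.
Only numpy, scipy, OpenCV 4.12 (cv2) and the standard library are available. Lean on these libraries where they do the work, as an engineer would, in place of code of your own. Each camera call takes 0.05 s, during which the arm holds its last target. There are 200 camera calls.

## Working session

There is one attempt and no reset: what is moved stays moved. The work goes in short steps, Python scripts to look and compute and a tool call to move; the robot and the scene stay as the last step left them, time stands still between calls to the robot, and variables do not carry over. Pictures are saved under pics/ and viewed, at most 10 in all, crops included, and the job is handed in when it is done.

Besides the shell and the picture viewer there is one more tool, called after "Emit:" as name([rows], argument=value, ...), one row to a line, values as JSON. send_rows: Moves the arm, as the interface text tells. Its arguments: {"type":"object","properties":{"increments":{"type":"array"},"newtons":{"type":"number"}},"required":["increments"]}

```bash
mkdir -p pics
cat > h.py <<'E'
import numpy as np, cv2
from rig import get_state, optics, sign_off
import pickle
def shot(name):
    s=get_state(); im=optics.get_image(name); im['state']=s
    pickle.dump(im,open(f'pics/{name}.pkl','wb')); return im
def load(name): return pickle.load(open(f'pics/{name}.pkl','rb'))
def ray(im,u,v):
    R=cv2.Rodrigues(np.array(im['rvec'],float))[0]; t=np.array(im['tvec'],float).ravel()
    d=R.T@np.linalg.inv(im['K'])@np.array([u,v,1.]); return -R.T@t,d
def atz(im,u,v,z):
    c,d=ray(im,u,v); return c+d*(z-c[2])/d[2]
def proj(im,P):
    return cv2.projectPoints(np.array(P,float).reshape(-1,3),np.array(im['rvec'],float),np.array(im['tvec'],float),np.array(im['K'],float),None)[0].reshape(-1,2)
E
python3 - <<'E'
from h import *
print(get_state())
for n in('top','side'):
    im=shot(n); cv2.imwrite(f'pics/{n}0.png',cv2.resize(im['pixels'],(800,600),interpolation=cv2.INTER_CUBIC))
    print(n,ray(im,280,210))
E
```

```text
{'clock': 0.0, 'qpos': array([ 1.04003274e+00,  2.76598642e-01,  1.50612837e+00, -1.69850152e-05,
        1.36068985e+00, -1.20981884e-01]), 'qd': array([-0.00014875, -0.00124596, -0.00204109, -0.00049722, -0.00077273,
        0.00020399]), 'effort': array([-1.92941834e-04, -4.16774011e+01, -2.45813316e+01, -4.02241858e-04,
        1.07156660e-02, -1.04315311e-05]), 'position': array([0.22881953, 0.52693969, 0.23043952]), 'ee_rot': array([-2.84130124e-04,  2.03458468e-01,  9.79083153e-01, -8.66760424e-04]), 'contact_force': array([-0.40524376, -0.38667906, -0.09587503]), 'moment': array([-0.03814254, -0.00508455,  0.00673415]), 'gripper_force': 0.0, 'width': 0.08570482910820265}
top (array([0.26787009, 0.09989519, 1.25335129]), array([ 0.19832729,  0.01028932, -0.98009062]))
side (array([ 0.28856388, -0.64330843,  0.52857868]), array([ 0.24751708,  0.84015444, -0.48279015]))
```

View pics/top0.png

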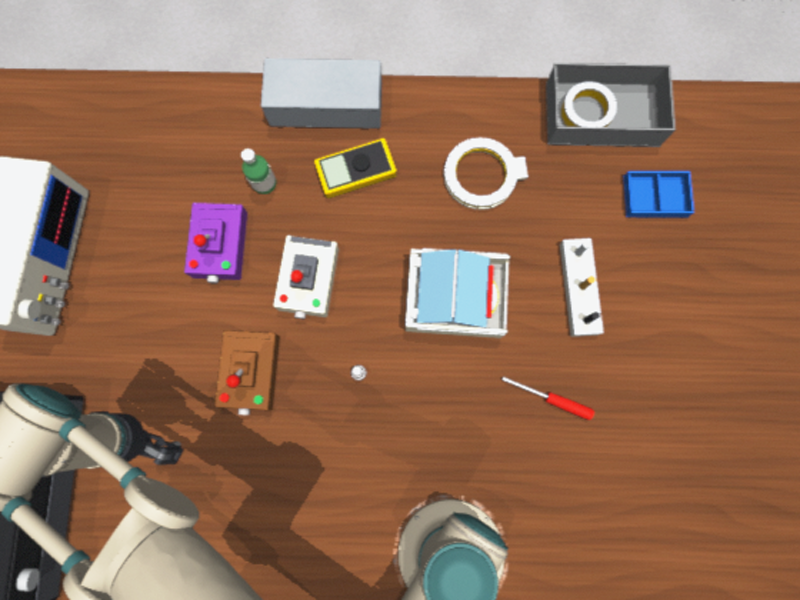

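View pics/side0.png

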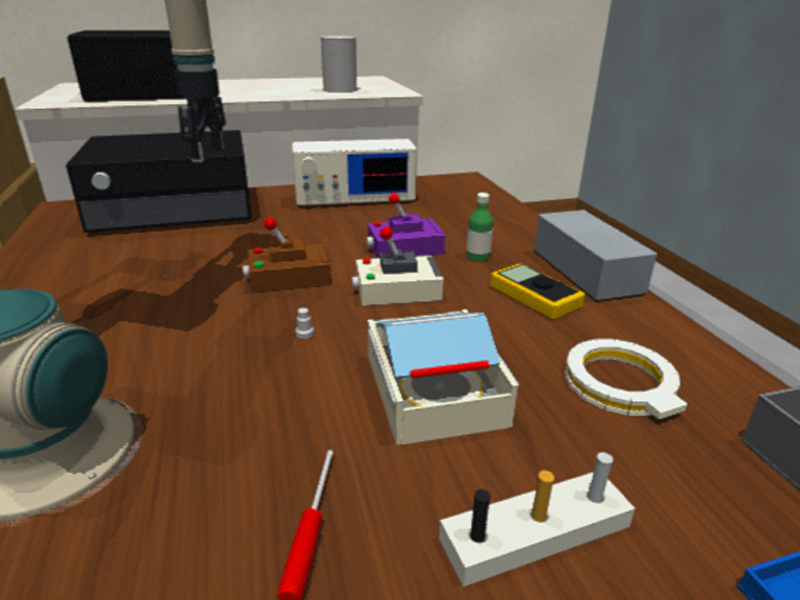

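Top view: the fixture is at (457,292) with its red bar at the right (490,292), so fixture +y ≈ world +y. The rack is at (582,287) with black (590,318), brass (585,284) and aluminium (580,250) cores. The supply candidates are cream (305,275), purple (215,240) and brown (247,370); cream is the one described. The connector is at (358,372). I'll confirm these in an enlarged crop.

Run:
```python
from h import *
a=load('top')['pixels'][158:243,188:428]; a=cv2.resize(a,(800,283),interpolation=cv2.INTER_CUBIC)
b=load('side')['pixels'][215:310,245:455]; b=cv2.resize(b,(700,317),interpolation=cv2.INTER_CUBIC)
b=cv2.copyMakeBorder(b,0,0,0,100,0)
cv2.imwrite('pics/crop1.png',np.vstack([a,b]))
```

```text
(no output)
```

View pics/crop1.png

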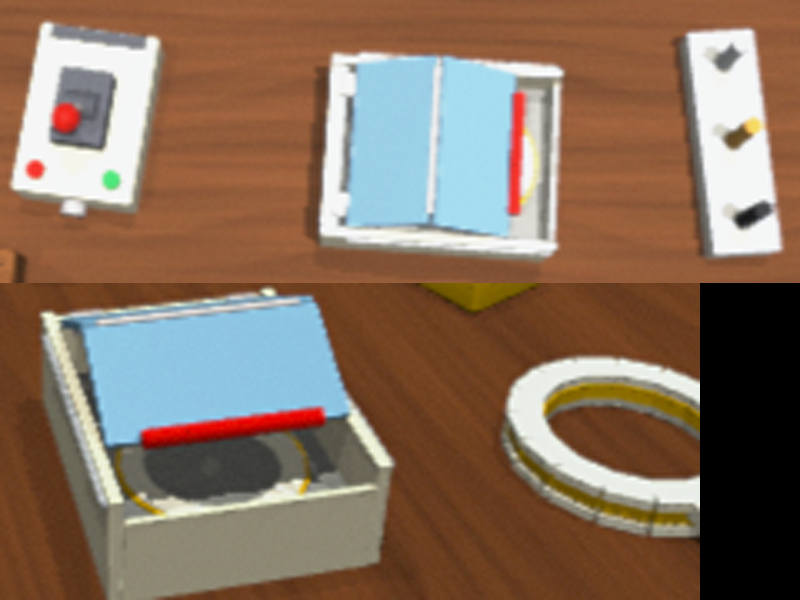

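```bash
cat > fit.py <<'E'
from h import *
from scipy.optimize import least_squares
T,S=load('top'),load('side')
tp=lambda u,v:(u/3.3333+188-.35,v/3.3333+158-.35)
sp=lambda u,v:(u/3.3333+245-.35,(v-283)/3.3333+215-.35)
def fit(obs,x0):
    def res(p):
        c,s=np.cos(p[2]),np.sin(p[2]);r=[]
        for im,P,uv in obs:
            w=[p[0]+c*P[0]-s*P[1],p[1]+s*P[0]+c*P[1],P[2]]
            r+=list(proj(im,w)[0]-uv)
        return np.array(r)
    o=least_squares(res,x0,loss='soft_l1'); print(o.x.round(4)); print(res(o.x).reshape(-1,2).round(1).tolist()); return o.x
def W(p,P):
    c,s=np.cos(p[2]),np.sin(p[2]); return np.array([p[0]+c*P[0]-s*P[1],p[1]+s*P[0]+c*P[1],P[2]]).round(4)
print('fixture')
f=fit([(T,(.083,-.104,.074),tp(563,68)),(T,(-.083,-.104,.074),tp(557,245)),(T,(.083,.104,.074),tp(332,54)),(T,(-.083,.104,.074),tp(321,236)),
 (S,(-.083,-.104,.0),sp(115,599)),(S,(.083,-.104,0),sp(378,562)),(S,(.083,-.104,.074),sp(390,463)),(S,(-.083,-.104,.074),sp(107,505))],[.45,0,0])
print('hole',W(f,(0,-.03,.03)),'hinge',W(f,(0,.08,.075)))
for im,u,v in((T,*tp(517,153)),(S,*sp(232,428))):
    for q in (.2,.3,.4,.5,.6,.7):
        y=.08-.16*np.cos(q)-.010*np.sin(q)*0; z=.075
        # bar centre: outer panel lower edge, offset 10mm along the outside normal
        y=.08-.16*np.cos(q)-.01*np.sin(q); z=.075+.01*np.cos(q)
        print(q,(proj(im,W(f,(0,y,z)))[0]-(u,v)).round(1),W(f,(0,y,z)))
print('rack')
r=fit([(T,(.105,.03,.03),tp(686,34)),(T,(.105,-.03,.03),tp(752,30)),(T,(-.105,-.03,.03),tp(779,247)),(T,(-.105,.03,.03),tp(706,252))],[.45,-.3,0])
for x in(-.075,0,.075): print(W(r,(x,0,.088)))
print('black top',atz(T,*tp(766,208),.088),'base',atz(T,*tp(739,218),.03))
print('black side top', atz(S,481*.7,493*.7,.088))
print('supply')
s=fit([(T,(.08,.055,.05),tp(43,24)),(T,(.08,-.055,.05),tp(160,38)),(T,(-.08,-.055,.05),tp(136,203)),(T,(-.08,.055,.05),tp(14,188))],[.45,.3,0])
zt=.072+.06*np.cos(.5)
print('ball off',W(s,(-.06*np.sin(.5),0,zt)),'on',W(s,(.06*np.sin(.5),0,zt)),'img',atz(T,*tp(66,117),zt))
print('plug',atz(T,358*.7,372*.7,.05))
E
python3 fit.py
```

```text
fixture
[ 0.5312 -0.0072 -0.039 ]
[[-0.5, -0.1], [-0.2, 1.3], [-0.2, 0.0], [-0.2, -0.3], [-1.9, 2.1], [0.1, 0.0], [0.7, -0.1], [1.0, -0.3]]
hole [ 0.53   -0.0371  0.03  ] hinge [0.5343 0.0728 0.075 ]
0.2 [ 4.7 -0. ] [ 0.5281 -0.0859  0.0848]
0.3 [ 3.6 -0. ] [ 0.5282 -0.0829  0.0846]
0.4 [ 2.1 -0.1] [ 0.5284 -0.0784  0.0842]
0.5 [-0.  -0.2] [ 0.5286 -0.0723  0.0838]
0.6 [-2.6 -0.3] [ 0.5289 -0.0648  0.0833]
0.7 [-5.6 -0.5] [ 0.5293 -0.0559  0.0826]
0.2 [2.8 3.8] [ 0.5281 -0.0859  0.0848]
0.3 [2.3 3. ] [ 0.5282 -0.0829  0.0846]
0.4 [1.6 1.8] [ 0.5284 -0.0784  0.0842]
0.5 [0.5 0.1] [ 0.5286 -0.0723  0.0838]
0.6 [-0.7 -1.9] [ 0.5289 -0.0648  0.0833]
0.7 [-2.1 -4.2] [ 0.5293 -0.0559  0.0826]
rack
[ 0.5577 -0.2782  0.0691]
[[0.3, -0.7], [-0.4, -0.3], [-0.9, 0.8], [1.3, 0.2]]
[ 0.4828 -0.2834  0.088 ]
[ 0.5577 -0.2782  0.088 ]
[ 0.6325 -0.2731  0.088 ]
black top [ 0.48264945 -0.28876839  0.088     ] base [ 0.48348242 -0.28302299  0.03      ]
black side top [ 0.4826481 -0.2843869  0.088    ]
supply
[ 0.5653  0.3151 -0.1002]
[[0.0, -0.6], [0.1, -0.6], [-0.4, 0.5], [0.2, 0.6]]
ball off [0.5366 0.3179 0.1247] on [0.5939 0.3122 0.1247] img [0.54208929 0.32067841 0.12465495]
plug [0.35761167 0.19582543 0.05      ]
```

The fit agrees to a pixel or two. Cover starts at about 0.5 rad, the black core is the rack's near pocket, and the cream supply is confirmed. Moving to behind the bar: fingers shut, leaned back 0.4 rad.

Emit:
send_rows([
  {"gripper":1,"linear":[0.3,-0.67,0.0],"delta_rot":[0.395,-0.074,0.366]},
  {"gripper":1,"linear":[0.3,-0.67,0.0],"delta_rot":[0.395,-0.074,0.366]},
  {"gripper":1,"linear":[0.3,-0.67,0.0],"delta_rot":[0.395,-0.074,0.366]},
  {"gripper":1,"linear":[0.3,-0.67,0.0],"delta_rot":[0.395,-0.074,0.366]},
  {"gripper":1,"linear":[0.3,-0.67,0.0],"delta_rot":[0.395,-0.074,0.366]},
  {"gripper":1,"linear":[0.3,-0.67,0.0],"delta_rot":[0.395,-0.074,0.366]},
  {"gripper":1,"linear":[0.3,-0.67,0.0],"delta_rot":[0.395,-0.074,0.366]},
  {"gripper":1,"linear":[0.3,-0.67,0.0],"delta_rot":[0.395,-0.074,0.366]},
], newtons=40)

```text
clock: 0.9
position: [0.3667, 0.2192, 0.2307]
ee_rot: [-0.004, 0.019, 0.98, 0.199]
contact_force: [1.3, 0.0, -0.6]
width: 0.0001
gripper_force: 0.0
```

Emit:
send_rows([
  {"gripper":1,"linear":[0,0,0],"delta_rot":[0,0,0]},
  {"gripper":1,"linear":[0,0,0],"delta_rot":[0,0,0]},
])

```text
clock: 1.1
position: [0.3675, 0.2199, 0.2304]
ee_rot: [-0.004, 0.021, 0.98, 0.199]
contact_force: [-0.1, -0.4, 0.6]
width: 0.0003
gripper_force: 0.0
```

Emit:
send_rows([
  {"gripper":1,"linear":[0.16,-0.345,0.0],"delta_rot":[0,0,0]},
  {"gripper":1,"linear":[0.16,-0.345,0.0],"delta_rot":[0,0,0]},
  {"gripper":1,"linear":[0.16,-0.345,0.0],"delta_rot":[0,0,0]},
  {"gripper":1,"linear":[0.16,-0.345,0.0],"delta_rot":[0,0,0]},
  {"gripper":1,"linear":[0.16,-0.345,0.0],"delta_rot":[0,0,0]},
  {"gripper":1,"linear":[0.16,-0.345,0.0],"delta_rot":[0,0,0]},
  {"gripper":1,"linear":[0.16,-0.345,0.0],"delta_rot":[0,0,0]},
  {"gripper":1,"linear":[0.16,-0.345,0.0],"delta_rot":[0,0,0]},
])

```text
clock: 1.9
position: [0.5287, -0.1246, 0.2299]
ee_rot: [-0.004, 0.018, 0.98, 0.198]
contact_force: [-0.1, 0.3, -0.1]
width: 0.0001
gripper_force: 0.0
```

Emit:
send_rows([
  {"gripper":1,"linear":[0,0,-0.05],"delta_rot":[0,0,0]},
  {"gripper":1,"linear":[0,0,-0.1],"delta_rot":[0,0,0]},
  {"gripper":1,"linear":[0,0,-0.13],"delta_rot":[0,0,0]},
  {"gripper":1,"linear":[0,0,-0.155],"delta_rot":[0,0,0]},
  {"gripper":1,"linear":[0,0,-0.155],"delta_rot":[0,0,0]},
  {"gripper":1,"linear":[0,0,-0.155],"delta_rot":[0,0,0]},
])

```text
clock: 2.5
position: [0.5272, -0.1218, 0.0759]
ee_rot: [-0.004, 0.018, 0.98, 0.199]
contact_force: [0.4, 0.3, 0.3]
width: 0.0001
gripper_force: 0.0
```

Emit:
send_rows([
  {"gripper":1,"linear":[0.0,0.015,0],"delta_rot":[0,0,0]},
  {"gripper":1,"linear":[0.001,0.03,-0.005],"delta_rot":[0,0,0]},
  {"gripper":1,"linear":[0.002,0.045,-0.008],"delta_rot":[0,0,0]},
  {"gripper":1,"linear":[0.002,0.06,-0.008],"delta_rot":[0,0,0]},
  {"gripper":1,"linear":[0.003,0.075,-0.008],"delta_rot":[0,0,0]},
  {"gripper":1,"linear":[0.003,0.09,-0.008],"delta_rot":[0,0,0]},
])

```text
clock: 3.1
position: [0.5298, -0.0324, 0.0678]
ee_rot: [-0.004, 0.019, 0.98, 0.198]
contact_force: [0.4, -1.7, -1.3]
width: 0.0002
gripper_force: 0.9
```

Emit:
send_rows([
  {"gripper":1,"linear":[0.0,0.015,0],"delta_rot":[0,0,0]},
  {"gripper":1,"linear":[0.001,0.03,0],"delta_rot":[0,0,0]},
  {"gripper":1,"linear":[0.002,0.04,-0.002],"delta_rot":[0,0,0]},
  {"gripper":1,"linear":[0.002,0.05,-0.002],"delta_rot":[0,0,0]},
  {"gripper":1,"linear":[0.002,0.055,-0.002],"delta_rot":[0,0,0]},
])

```text
clock: 3.6
position: [0.5316, 0.0223, 0.0656]
ee_rot: [-0.004, 0.019, 0.98, 0.199]
contact_force: [-0.2, -1.2, -0.5]
width: 0.0
gripper_force: 0.6
```

Emit:
send_rows([
  {"gripper":1,"linear":[0.0,0.006,0],"delta_rot":[0,0,0]},
  {"gripper":1,"linear":[0.0,0.012,0],"delta_rot":[0,0,0]},
  {"gripper":1,"linear":[0.001,0.016,0],"delta_rot":[0,0,0]},
  {"gripper":1,"linear":[0.001,0.02,0],"delta_rot":[0,0,0]},
])

```text
clock: 4.0
position: [0.5329, 0.0414, 0.0657]
ee_rot: [-0.004, 0.019, 0.98, 0.198]
contact_force: [0.2, -1.8, 0.1]
width: 0.0001
gripper_force: 0.5
```

Emit:
send_rows([
  {"gripper":1,"linear":[0.0,0.003,0],"delta_rot":[0,0,0]},
  {"gripper":1,"linear":[0.0,0.006,0],"delta_rot":[0,0,0]},
])

```text
clock: 4.2
position: [0.5331, 0.0456, 0.0655]
ee_rot: [-0.003, 0.018, 0.98, 0.197]
contact_force: [-1.9, -12.4, 5.7]
width: -0.0007
gripper_force: 6.5
```

Emit:
send_rows([
  {"gripper":1,"linear":[0.0,0.002,0],"delta_rot":[0,0,0]},
  {"gripper":1,"linear":[0.0,0.004,0],"delta_rot":[0,0,0]},
])

```text
clock: 4.4
position: [0.5334, 0.0456, 0.0655]
ee_rot: [-0.003, 0.017, 0.981, 0.193]
contact_force: [-6.5, -26.8, 8.4]
width: 0.0001
gripper_force: 5.5
```

Emit:
send_rows([
  {"gripper":1,"linear":[0.0,-0.01,0],"delta_rot":[0,0,0]},
  {"gripper":1,"linear":[0.0,-0.04,0.01],"delta_rot":[0,0,0]},
  {"gripper":1,"linear":[0.0,-0.08,0.04],"delta_rot":[0,0,0]},
  {"gripper":1,"linear":[0.0,-0.12,0.08],"delta_rot":[0,0,0]},
  {"gripper":-1,"linear":[-0.01,-0.17,0.1],"delta_rot":[0,0,0]},
  {"gripper":-1,"linear":[-0.02,-0.22,0.11],"delta_rot":[0,0,0]},
])

```text
clock: 5.0
position: [0.5158, -0.158, 0.1752]
ee_rot: [-0.002, 0.018, 0.98, 0.198]
contact_force: [1.0, -0.7, 0.3]
width: 0.0281
gripper_force: 0.0
```

Run:
```python
from h import *
T,S=shot('top'),shot('side')
a=cv2.resize(T['pixels'][158:258,240:440],(800,400),interpolation=cv2.INTER_CUBIC)
b=cv2.resize(S['pixels'][170:320,235:535],(400,200),interpolation=cv2.INTER_CUBIC)
b=cv2.copyMakeBorder(b,0,0,0,400,0)
cv2.imwrite('pics/c2.png',np.vstack([a,b]))
from scipy.spatial.transform import Rotation as R
s=get_state(); q=s['ee_rot']; r=R.from_quat(np.r_[q[1:],q[0]])
print(s['position'],r.as_matrix().round(3))
# wanted: down, tool y along dir of yaw a from world y
for yaw in (0.,-.039):
    y=np.array([-np.sin(yaw),np.cos(yaw),0]); z=np.array([0,0,-1.]); 
    M=R.from_matrix(np.c_[np.cross(y,z),y,z]); print((M*r.inv()).as_rotvec())
```

```text
[ 0.51620854 -0.1631417   0.17418594] [[-0.999  0.043  0.006]
 [ 0.042  0.922  0.384]
 [ 0.011  0.384 -0.923]]
[-0.39433812 -0.00267512  0.04329454]
[-0.39428442  0.0050141   0.00480122]
```

View pics/c2.png

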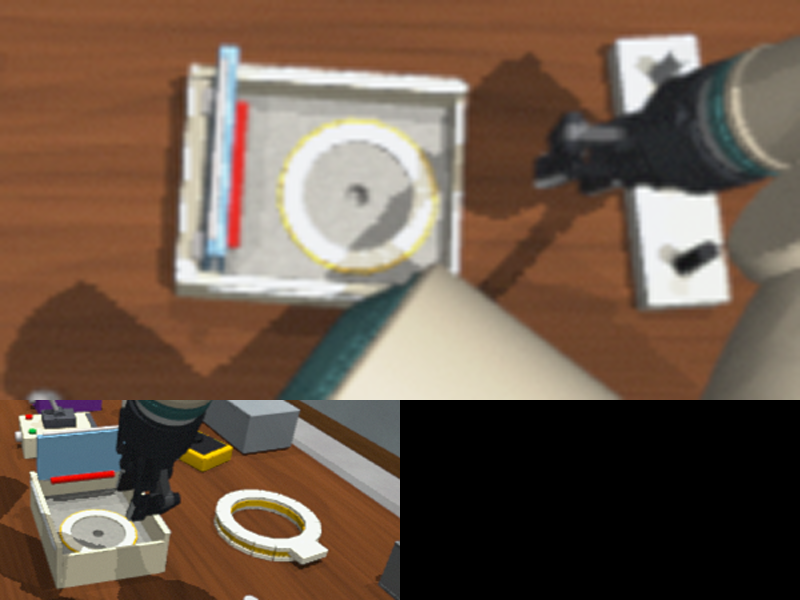

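The cover stands folded: panels edge-on at (220,160), bar at (237,175), hole open at (357,195). I'll check the bar position against the fold and refine the hole.

Run:
```python
from h import *
T=load('top'); p=lambda u,v:(u/4+240-.37,v/4+158-.37)
print('hole',atz(T,*p(358,195),.03)); print('coil centre',atz(T,*p(359,195),.034))
print('bar R edge',atz(T,*p(242,175),.078))
f=(0.5312,-0.0072,-0.039)
def W(P):
    c,s=np.cos(f[2]),np.sin(f[2]); return np.array([f[0]+c*P[0]-s*P[1],f[1]+s*P[0]+c*P[1],P[2]])
for q in(1.3,1.4,1.5,1.54):
    h=.08
    E=[W((x,.08-h*np.cos(q)+a*.006*np.sin(q),.075+h*np.sin(q))) for x in(.075,-.075) for a in(-1,1)]
    print(q,((proj(T,E)-(240-.37,158-.37))*4).round(0).tolist())
```

```text
hole [ 0.53013077 -0.03829691  0.03      ]
coil centre [ 0.52929013 -0.03861208  0.034     ]
bar R edge [0.53311783 0.05311756 0.078     ]
1.3 [[263.0, 49.0], [246.0, 48.0], [252.0, 258.0], [235.0, 257.0]]
1.4 [[252.0, 47.0], [235.0, 46.0], [241.0, 256.0], [224.0, 255.0]]
1.5 [[241.0, 46.0], [224.0, 45.0], [229.0, 256.0], [212.0, 255.0]]
1.54 [[236.0, 46.0], [219.0, 45.0], [225.0, 255.0], [207.0, 254.0]]
```

The projection matches about 1.53 rad, so the cover is folded. Now to the black core.

Emit:
send_rows([
  {"gripper":-1,"linear":[-0.015,-0.05,0.02],"delta_rot":[-0.13,-0.001,0.014]},
  {"gripper":-1,"linear":[-0.032,-0.1,0.02],"delta_rot":[-0.26,-0.002,0.03]},
  {"gripper":-1,"linear":[-0.033,-0.121,0.02],"delta_rot":[-0.394,-0.003,0.043]},
  {"gripper":-1,"linear":[-0.033,-0.121,0.0],"delta_rot":[-0.394,-0.003,0.043]},
  {"gripper":-1,"linear":[-0.033,-0.121,0.0],"delta_rot":[-0.394,-0.003,0.043]},
  {"gripper":-1,"linear":[-0.033,-0.121,0.0],"delta_rot":[-0.394,-0.003,0.043]},
])

```text
clock: 5.7
position: [0.4819, -0.2767, 0.1723]
ee_rot: [-0.004, -0.002, 1.0, 0.004]
contact_force: [-0.9, -0.0, -0.0]
width: 0.0853
gripper_force: 0.0
```

Run:
```python
from h import *
w=shot('wrist'); s=w['state']; print(s['position'],s['ee_rot'],s['width'],s['contact_force']); print(w['K'],w['T_tool_cam'])
cv2.imwrite('pics/w1.png',cv2.resize(w['pixels'],(800,600),interpolation=cv2.INTER_CUBIC))
```

```text
[ 0.48189138 -0.2767361   0.1723087 ] [-0.00351725 -0.0018684   0.99998443  0.00390771] 0.08527543638880425 [-0.91150719 -0.01278028 -0.04848562]
[[325.1922621    0.         278.2338567 ]
 [  0.         325.1922621  207.78783754]
 [  0.           0.           1.        ]] [[-9.09587260e-04 -9.64048529e-01 -2.65724683e-01  6.60834874e-02]
 [ 9.99999503e-01 -7.68407577e-04 -6.35261325e-04 -4.69484469e-04]
 [ 4.08237886e-04 -2.65725129e-01  9.64048748e-01 -1.42117407e-01]
 [ 0.00000000e+00  0.00000000e+00  0.00000000e+00  1.00000000e+00]]
```

View pics/w1.png

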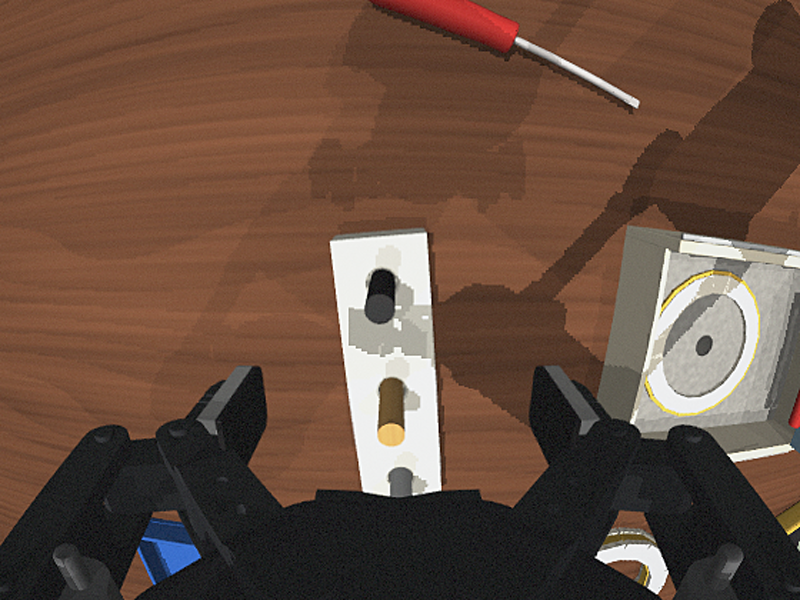

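Wrist view: black core top at (379,309), base (381,283); brass at (391,432), aluminium at (400,480); hole at (704,345).

```bash
cat >> h.py <<'E'
from scipy.spatial.transform import Rotation as Rn
def watz(w,u,v,z,z_ref=None):
    K=w['K']; d=np.array([u-K[0,2],v-K[1,2]])/K[0,0]; th=np.hypot(*d)
    r=np.r_[d/th*np.sin(th),np.cos(th)]
    A=np.array(w['T_tool_cam']); s=w['state']; q=s['ee_rot']; M=Rn.from_quat(np.r_[q[1:],q[0]]).as_matrix()
    c=M@A[:3,3]+s['position']; d=M@A[:3,:3]@r; return c+d*(z-c[2])/d[2]
E
python3 - <<'E'
from h import *
w=load('wrist'); k=.7
print('core top',watz(w,379*k-.15,309*k-.15,.088),'base',watz(w,381*k,282*k,.03),'hole',watz(w,704*k,345*k,.03),'brass top',watz(w,391*k,433*k,.088))
E
```

```text
core top [ 0.48394118 -0.28621402  0.088     ] base [ 0.48351417 -0.2866417   0.03      ] hole [ 0.53188507 -0.03699138  0.03      ] brass top [ 0.55748483 -0.28015563  0.088     ]
```

Emit:
send_rows([
  {"gripper":-1,"linear":[0.002,-0.0085,-0.04],"delta_rot":[0,0,0]},
  {"gripper":-1,"linear":[0.002,-0.0085,-0.08],"delta_rot":[0,0,0]},
  {"gripper":-1,"linear":[0.002,-0.0085,-0.105],"delta_rot":[0,0,0]},
  {"gripper":-1,"linear":[0.002,-0.0085,-0.116],"delta_rot":[0,0,0]},
  {"gripper":-1,"linear":[0.002,-0.0085,-0.116],"delta_rot":[0,0,0]},
  {"gripper":1,"linear":[0.002,-0.0085,-0.116],"delta_rot":[0,0,0]},
  {"gripper":1,"linear":[0.002,-0.0085,-0.116],"delta_rot":[0,0,0]},
  {"gripper":1,"linear":[0.002,-0.0085,-0.116],"delta_rot":[0,0,0]},
], newtons=30)

```text
clock: 6.55
position: [0.485, -0.287, 0.0583]
ee_rot: [-0.002, -0.002, 1.0, 0.002]
contact_force: [0.1, -0.9, -0.2]
width: 0.0443
gripper_force: 0.0
```

Emit:
send_rows([
  {"gripper":1,"linear":[0,0,0],"delta_rot":[0,0,0]},
  {"gripper":1,"linear":[0,0,0],"delta_rot":[0,0,0]},
  {"gripper":1,"linear":[0,0,0],"delta_rot":[0,0,0]},
  {"gripper":1,"linear":[0,0,0],"delta_rot":[0,0,0]},
])

```text
clock: 6.95
position: [0.4845, -0.2866, 0.0575]
ee_rot: [-0.002, -0.002, 1.0, 0.002]
contact_force: [-0.2, -0.6, 5.8]
width: 0.0151
gripper_force: 29.4
```

Emit:
send_rows([
  {"gripper":1,"linear":[0,0,0.03],"delta_rot":[0,0,0]},
  {"gripper":1,"linear":[0,0,0.08],"delta_rot":[0,0,0]},
  {"gripper":1,"linear":[0.01,0.045,0.09],"delta_rot":[0,0,0]},
  {"gripper":1,"linear":[0.02,0.09,0.09],"delta_rot":[0,0,0]},
  {"gripper":1,"linear":[0.03,0.135,0.09],"delta_rot":[0,0,0]},
  {"gripper":1,"linear":[0.04,0.18,0.09],"delta_rot":[0,0,0]},
  {"gripper":1,"linear":[0.047,0.22,0.09],"delta_rot":[0,0,0]},
  {"gripper":1,"linear":[0.0475,0.249,0.08],"delta_rot":[0,0,0]},
], newtons=60)

```text
clock: 7.75
position: [0.533, -0.0349, 0.1374]
ee_rot: [-0.001, -0.003, 1.0, 0.003]
contact_force: [0.1, -0.1, -0.7]
width: 0.0143
gripper_force: 58.9
```

Emit:
send_rows([
  {"gripper":1,"linear":[0,0,-0.035],"delta_rot":[0,0,0]},
  {"gripper":1,"linear":[0,0,-0.05],"delta_rot":[0,0,0]},
  {"gripper":1,"linear":[0,0,-0.05],"delta_rot":[0,0,0]},
  {"gripper":1,"linear":[0,0,-0.05],"delta_rot":[0,0,0]},
])

```text
clock: 8.15
position: [0.5317, -0.0374, 0.0867]
ee_rot: [-0.003, -0.002, 1.0, 0.003]
contact_force: [-0.6, 0.1, -0.9]
width: 0.0145
gripper_force: 59.0
```

Run:
```python
from h import *
w=shot('wrist'); s=w['state']; print(s['position'],s['ee_rot'],s['width'],s['contact_force'])
cv2.imwrite('pics/w2.png',cv2.resize(w['pixels'][160:340,160:400],(800,600),interpolation=cv2.INTER_CUBIC))
```

```text
[ 0.53167721 -0.03737548  0.08671999] [-0.00315968 -0.00180249  0.99998946  0.00280281] 0.014539246158590927 [-0.6272561   0.09291952 -0.88486719]
```

View pics/w2.png

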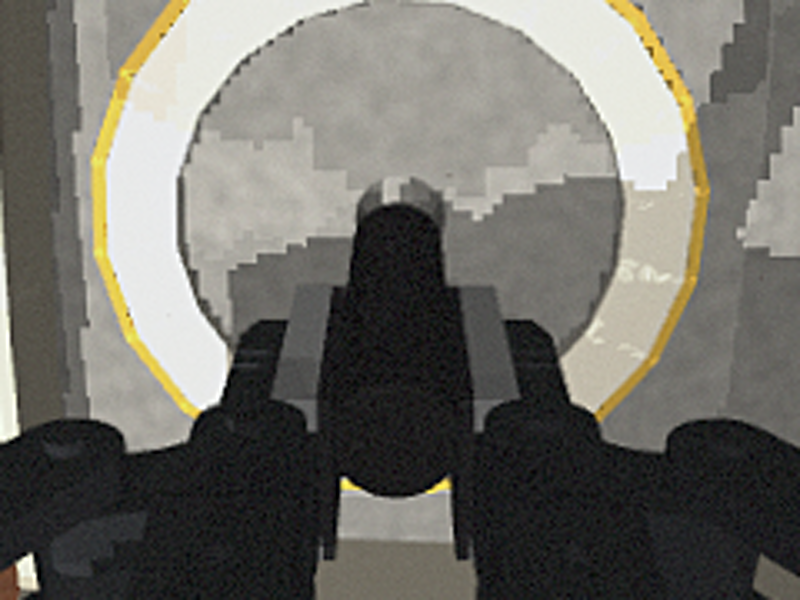

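The hole rim shows behind the core: far edge at (401,177), sides at 357/445. The core's bottom edge is at (399,203). I'll compare them.

Run:
```python
from h import *
w=load('wrist'); k=.3; p=lambda u,v:(u*k+160-.35,v*k+160-.35)
a=watz(w,*p(401,177),.03); b=watz(w,*p(398.5,203),.047)
print('hole',a+[.00875,0,0],'core',b+[.008,0,0])
print('sides',watz(w,*p(357,207),.03),watz(w,*p(445,207),.03)); print('core sides',watz(w,*p(355,225),.047),watz(w,*p(442,225),.047))
for z in(.044,.05): print(z,watz(w,*p(398.5,203),z)+[.008,0,0])
```

```text
hole [ 0.53208368 -0.03659576  0.03      ] core [ 0.53124538 -0.03721093  0.047     ]
sides [ 0.52935867 -0.04505066  0.03      ] [ 0.52934373 -0.02808351  0.03      ]
core sides [ 0.52734212 -0.04490422  0.047     ] [ 0.52732949 -0.02948338  0.047     ]
0.044 [ 0.53217955 -0.03718348  0.044     ]
0.05 [ 0.53031122 -0.03723837  0.05      ]
```

Emit:
send_rows([
  {"gripper":1,"linear":[0.0007,0.0006,0],"delta_rot":[0,0,0]},
  {"gripper":1,"linear":[0.0007,0.0006,-0.006],"delta_rot":[0,0,0]},
  {"gripper":1,"linear":[0.0007,0.0006,-0.012],"delta_rot":[0,0,0]},
  {"gripper":1,"linear":[0.0007,0.0006,-0.016],"delta_rot":[0,0,0]},
  {"gripper":1,"linear":[0.0007,0.0006,-0.018],"delta_rot":[0,0,0]},
  {"gripper":1,"linear":[0.0007,0.0006,-0.02],"delta_rot":[0,0,0]},
])

```text
clock: 8.8
position: [0.5322, -0.0367, 0.0665]
ee_rot: [-0.003, -0.002, 1.0, 0.003]
contact_force: [0.5, -0.7, -1.1]
width: 0.0142
gripper_force: 59.0
```

Emit:
send_rows([
  {"gripper":1,"linear":[0,0,-0.002],"delta_rot":[0,0,0]},
  {"gripper":1,"linear":[0,0,-0.004],"delta_rot":[0,0,0]},
  {"gripper":1,"linear":[0,0,-0.004],"delta_rot":[0,0,0]},
])

```text
clock: 9.1
position: [0.5322, -0.0367, 0.0626]
ee_rot: [-0.003, -0.002, 1.0, 0.003]
contact_force: [0.6, -0.1, -0.7]
width: 0.0144
gripper_force: 59.0
```

It's in the hole (7 mm below the rim, no force). Going on down.

Emit:
send_rows([
  {"gripper":1,"linear":[0,0,-0.004],"delta_rot":[0,0,0]},
  {"gripper":1,"linear":[0,0,-0.008],"delta_rot":[0,0,0]},
  {"gripper":1,"linear":[0,0,-0.01],"delta_rot":[0,0,0]},
  {"gripper":1,"linear":[0,0,-0.011],"delta_rot":[0,0,0]},
  {"gripper":1,"linear":[0,0,-0.011],"delta_rot":[0,0,0]},
])

```text
clock: 9.6
position: [0.5323, -0.0367, 0.0516]
ee_rot: [-0.003, -0.002, 1.0, 0.003]
contact_force: [-0.5, -0.4, -0.0]
width: 0.0143
gripper_force: 59.0
```

Emit:
send_rows([
  {"gripper":1,"linear":[0,0,-0.001],"delta_rot":[0,0,0]},
  {"gripper":1,"linear":[0,0,-0.002],"delta_rot":[0,0,0]},
  {"gripper":1,"linear":[0,0,-0.003],"delta_rot":[0,0,0]},
])

```text
clock: 9.9
position: [0.5327, -0.0368, 0.0495]
ee_rot: [-0.003, -0.002, 1.0, 0.003]
contact_force: [-0.9, 0.1, 10.3]
width: 0.0143
gripper_force: 60.0
```

Emit:
send_rows([
  {"gripper":1,"linear":[0,0,-0.0005],"delta_rot":[0,0,0]},
  {"gripper":1,"linear":[0,0,-0.0005],"delta_rot":[0,0,0]},
  {"gripper":1,"linear":[0,0,-0.0005],"delta_rot":[0,0,0]},
  {"gripper":1,"linear":[0,0,-0.0005],"delta_rot":[0,0,0]},
])

```text
clock: 10.3
position: [0.5326, -0.0368, 0.0496]
ee_rot: [-0.002, -0.002, 1.0, 0.003]
contact_force: [-1.5, 0.5, 8.1]
width: 0.0144
gripper_force: 60.0
```

Emit:
send_rows([
  {"gripper":0,"linear":[0,0,0.001],"delta_rot":[0,0,0]},
  {"gripper":0,"linear":[0,0,0.001],"delta_rot":[0,0,0]},
  {"gripper":0,"linear":[0,0,0.001],"delta_rot":[0,0,0]},
  {"gripper":0,"linear":[0,0,0.001],"delta_rot":[0,0,0]},
  {"gripper":0,"linear":[0,0,0.02],"delta_rot":[0,0,0]},
  {"gripper":0,"linear":[0,0,0.06],"delta_rot":[0,0,0]},
  {"gripper":0,"linear":[0,0,0.11],"delta_rot":[0,0,0]},
  {"gripper":0,"linear":[0,0,0.16],"delta_rot":[0,0,0]},
])

```text
clock: 11.1
position: [0.5318, -0.0367, 0.2094]
ee_rot: [-0.004, -0.002, 1.0, 0.003]
contact_force: [1.2, -0.7, -1.1]
width: 0.0425
gripper_force: 0.0
```

Run:
```python
from h import *
w=shot('wrist'); s=w['state']; print(s['position'],s['ee_rot'],s['width'],s['contact_force'])
S=shot('side'); a=cv2.resize(w['pixels'],(480,360)); b=cv2.resize(S['pixels'][150:340,220:420],(379,360),interpolation=cv2.INTER_CUBIC)
cv2.imwrite('pics/c3.png',np.hstack([a,b[:,:320]]))
```

```text
[ 0.53175639 -0.03665861  0.20943732] [-0.00366855 -0.00178072  0.99998747  0.0029046 ] 0.04254032593082081 [ 1.21608751 -0.68856327 -1.11237235]
```

View pics/c3.png

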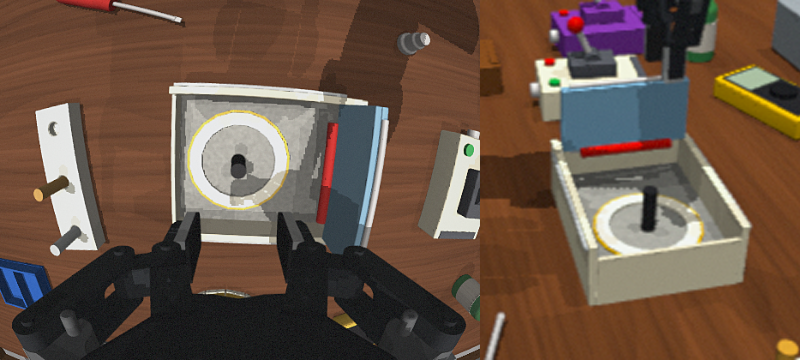

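The core stands home in the hole at (238,165), and the cover is still folded. The rack's other cores and the connector at (412,42) are undisturbed. Now the toggle.

Emit:
send_rows([
  {"gripper":1,"linear":[-0.052,0.361,0.0],"delta_rot":[0,0,0]},
  {"gripper":1,"linear":[-0.052,0.361,0.0],"delta_rot":[0,0,0]},
  {"gripper":1,"linear":[-0.052,0.361,0.0],"delta_rot":[0,0,0]},
  {"gripper":1,"linear":[-0.052,0.361,0.0],"delta_rot":[0,0,0]},
  {"gripper":1,"linear":[-0.052,0.361,0.0],"delta_rot":[0,0,0]},
  {"gripper":1,"linear":[-0.052,0.361,0.0],"delta_rot":[0,0,0]},
  {"gripper":1,"linear":[-0.052,0.361,0.0],"delta_rot":[0,0,0]},
  {"gripper":1,"linear":[-0.052,0.361,0.0],"delta_rot":[0,0,0]},
])

```text
clock: 12.0
position: [0.4788, 0.3287, 0.2072]
ee_rot: [-0.004, -0.004, 1.0, 0.004]
contact_force: [-0.4, -0.6, 0.2]
width: -0.0002
gripper_force: 0.0
```

Emit:
send_rows([
  {"gripper":1,"linear":[0,0,-0.04],"delta_rot":[0,0,0]},
  {"gripper":1,"linear":[0,0,-0.08],"delta_rot":[0,0,0]},
  {"gripper":1,"linear":[0,0,-0.094],"delta_rot":[0,0,0]},
  {"gripper":1,"linear":[0,0,-0.094],"delta_rot":[0,0,0]},
])

```text
clock: 12.4
position: [0.4781, 0.3225, 0.1108]
ee_rot: [-0.006, -0.002, 1.0, 0.001]
contact_force: [-0.6, -0.5, 0.5]
width: 0.0
gripper_force: 0.0
```

Emit:
send_rows([
  {"gripper":1,"linear":[0.015,0,0.003],"delta_rot":[0,0,0]},
  {"gripper":1,"linear":[0.03,-0.001,0.004],"delta_rot":[0,0,0]},
  {"gripper":1,"linear":[0.045,-0.003,0.004],"delta_rot":[0,0,0]},
  {"gripper":1,"linear":[0.06,-0.005,0.004],"delta_rot":[0,0,0]},
  {"gripper":1,"linear":[0.072,-0.006,0.004],"delta_rot":[0,0,0]},
  {"gripper":1,"linear":[0.08,-0.007,0.004],"delta_rot":[0,0,0]},
  {"gripper":1,"linear":[0.086,-0.008,0.004],"delta_rot":[0,0,0]},
])

```text
clock: 13.1
position: [0.567, 0.316, 0.1179]
ee_rot: [-0.003, -0.002, 1.0, 0.003]
contact_force: [-1.5, 0.3, 0.1]
width: -0.0002
gripper_force: 0.6
```

Emit:
send_rows([
  {"gripper":1,"linear":[0.003,0,0],"delta_rot":[0,0,0]},
  {"gripper":1,"linear":[0.006,0,0],"delta_rot":[0,0,0]},
])

```text
clock: 13.3
position: [0.5718, 0.316, 0.1178]
ee_rot: [-0.004, -0.002, 1.0, 0.002]
contact_force: [-1.7, 0.7, -1.6]
width: -0.0004
gripper_force: 1.4
```

Emit:
send_rows([
  {"gripper":1,"linear":[0.003,0,0],"delta_rot":[0,0,0]},
  {"gripper":1,"linear":[0.005,0,0],"delta_rot":[0,0,0]},
])

```text
clock: 13.5
position: [0.5722, 0.316, 0.1177]
ee_rot: [-0.008, -0.002, 1.0, 0.002]
contact_force: [-12.5, 0.2, 4.5]
width: 0.0003
gripper_force: 6.2
```

End stop reached. Back off, raise and check.

Emit:
send_rows([
  {"gripper":1,"linear":[-0.03,0,0],"delta_rot":[0,0,0]},
  {"gripper":1,"linear":[-0.07,0,0.01],"delta_rot":[0,0,0]},
  {"gripper":1,"linear":[-0.1,0,0.05],"delta_rot":[0,0,0]},
  {"gripper":1,"linear":[-0.12,0,0.09],"delta_rot":[0,0,0]},
  {"gripper":1,"linear":[-0.14,0,0.13],"delta_rot":[0,0,0]},
  {"gripper":1,"linear":[-0.14,0,0.13],"delta_rot":[0,0,0]},
])

```text
clock: 14.1
position: [0.4381, 0.3182, 0.2553]
ee_rot: [0.003, -0.003, 1.0, 0.006]
contact_force: [0.0, 0.3, 0.2]
width: 0.0
gripper_force: 0.0
```

Run:
```python
from h import *
w=shot('wrist'); S=shot('side'); print(get_state()['position'],get_state()['contact_force'])
a=cv2.resize(w['pixels'],(400,300)); b=cv2.resize(S['pixels'][100:400,150:550],(400,300))
c=cv2.resize(S['pixels'][150:250,240:350],(400,364),interpolation=cv2.INTER_CUBIC)[:300]
cv2.imwrite('pics/c4.png',np.vstack([np.hstack([a,b]),np.hstack([c,cv2.resize(S['pixels'],(400,300))])]))
```

```text
[0.43788024 0.31679456 0.2500006 ] [-0.50915471 -0.56270477 -0.50150167]
```

View pics/c4.png

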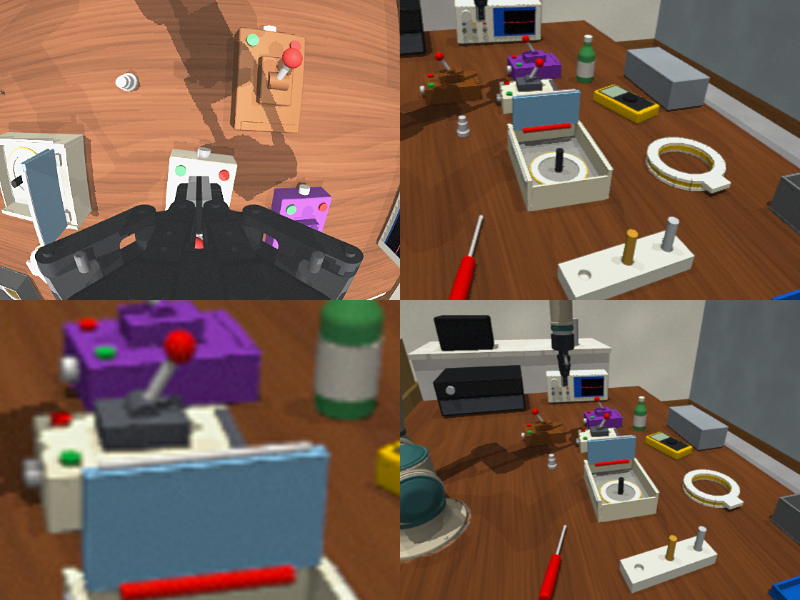

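The toggle ball at (180,347) leans away from the robot, the core stands in the hole and the cover is folded. I'll check the lever angle and hand in if it is fully over.

Run:
```python
from h import *
S=load('side'); uv=np.array([240+180/3.636-.35,150+47/3.64-.35])
e={}
for q in np.arange(0,1.05,.05):
    a=q-.5; x=.06*np.sin(a); c,s=np.cos(-.1),np.sin(-.1)
    e[q]=np.hypot(*(proj(S,[.5653+c*x,.3151+s*x,.072+.06*np.cos(a)])[0]-uv))
print({round(k,2):round(v,1) for k,v in e.items() if k>.6})
if min(e,key=e.get)>.93: print(sign_off())
```

```text
{np.float64(0.6): np.float64(8.3), np.float64(0.65): np.float64(7.3), np.float64(0.7): np.float64(6.2), np.float64(0.75): np.float64(5.2), np.float64(0.8): np.float64(4.1), np.float64(0.85): np.float64(3.1), np.float64(0.9): np.float64(2.1), np.float64(0.95): np.float64(1.1), np.float64(1.0): np.float64(0.5)}
the job is handed in; nothing more can be done
None
```

The job is handed in, verdict not shown: cover folded (about 1.53 rad), black core fully home and pressed with 8–10 N, toggle over to its end stop (about 1.0 rad), and the other cores and connector not touched, all by camera and force readings.

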